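Purge the torch gas from the welder's remote box

TASK

Purge the torch before welding, on the welder's remote control box: with the fingertips gently press the square push button in and keep it in for at least one second, and let it come up again. Then press the smallest round button in to end the purge, let it come up and withdraw. Do not touch the other controls on the box or the loose things around it.

Things in the scene. Friction and masses are not known exactly. Their poses are not given: they have to be found in the camera images.
- panel: remote control box fixed to the bench: black, flat bare aluminium top plate, 200 (its x) x 290 (its y) x 60 mm high; origin at the centre of its underside on the bench, x axis away from the robot at yaw 0, z up. Six black-topped controls stand on it in two rows of three, the rows 90 mm apart along its x and 85 mm between neighbours along its y; which control is in which place varies. The controls keep the yaw of the box.
- square_button (a joint): the square push button: black square cap 28 x 28 mm, sides along the box's sides, square steel collar 38 mm wide. Its joint is the cap's travel in m: 0 up, 0.008 at the hard bottom stop; pushed in past 0.005 counts as pressed. Spring: about 2 N to start, 5 N at the bottom; it comes up by itself.
- square_button_top (a point): centre of the top face of the square cap, 81 mm above the bench when up (21 mm above the box's top, 16 mm above its steel collar); moves with the cap, z up.
- small_button (a joint): the smallest round push button: black flat-topped cap 18 mm in diameter, steel collar 27 mm in diameter. Its joint is the cap's travel in m: 0 up, 0.008 at the hard bottom stop; pushed in past 0.005 counts as pressed. Spring: about 2 N to start, 5 N at the bottom; it comes up by itself.
- small_button_top (a point): centre of the top face of the small round cap, 81 mm above the bench when up (21 mm above the box's top, 16 mm above its steel collar); moves with the cap, z up.
- large_button (a joint): the large round push button: flat-topped black cap 36 mm in diameter, collar 45 mm; travel in m, same spring. Leave alone.
- large_button_top (a point): centre of the top face of the large round cap, 81 mm above the bench when up (21 mm above the box's top, 16 mm above its steel collar); moves with the cap, z up.
- mushroom_button (a joint): mushroom-headed push button: broad domed black cap 42 mm in diameter, collar 33 mm; travel in m, same spring. Leave alone.
- mushroom_button_top (a point): centre of the top face of the mushroom cap, 81 mm above the bench when up (21 mm above the box's top, 16 mm above its steel collar); moves with the cap, z up.
- dial (a joint): round rotary dial 32 mm in diameter with a raised bar grip 30 x 8 mm; angle in rad, 0 with the bar along the box's x, growing clockwise from above. Leave alone.
- dial_top (a point): centre of the top of the dial's bar, 86 mm above the bench.
- rocker (a joint): rocker switch: black, 38 x 18 mm, shallow V shape, in an oblong steel frame 46 x 26 mm; tilt in rad, -0.25 to 0.25, positive with the far (+x of the box) end down. Leave alone.
- rocker_top (a point): middle of the rocker's V, about 75 mm above the bench; its ends stand up to about 80 mm.
- tin: loose round tin, 74 mm in diameter, 105 mm high, upright on the bench beside the box; origin at the centre of its underside. Leave alone.
- block: loose stepped steel block 70 x 45 mm, 50 mm high, on the bench beside the box; origin at the centre of its underside. Leave alone.
- magnet: loose grey triangular welding magnet lying on the bench beside the box, legs 90 mm, 16 mm high; origin at the underside of the middle of one leg. Leave alone.

How it is judged:
By the outcome, as a careful person would: the job done as asked, in the order asked, and still so for the second after the job is handed in, with the robot touching nothing.
It also fails if it takes over 48 s, if anything falls off the work surface, if the arm or the gripper's body presses on something with over 40 N, if the wrist force passes 120 N, or if a joint passes its speed limit or range.

ROBOT

A 6-joint arm with a two-finger parallel gripper is mounted at the origin on the work surface. World frame = base frame: x ahead of the robot, y to its left, z up, the work surface at z = 0. Lengths are in m, angles in rad, forces in N, time in s.
With the tool pointing down it reaches from about 0.425 to 0.95 m from the base axis. Payload 3.5 kg.
Tool frame: the origin (TCP) lies on the centre line of the jaws, within the pads' length; the fingertips stand 17 mm ahead of it and the grasp point (between the pads) lies 2 mm behind it; z points along the fingers, y is the line along which they close (so a half turn about z gives the same grasp; the last joint's range is limited). The gripper opens to 85 mm and grips with 20 to 120 N. Pads are 22 mm wide; open, the fingers measure 114 mm over their backs; the gripper's body (76 mm by 85 mm) begins 54 mm behind the grasp point. The pads swing forward as they close: fully open they stand 13 mm farther back than shut.
Start: joints at [1.157, 0.286, 1.577, -0, 1.279, -0.15], TCP at [0.176, 0.652, 0.224] pointing down, gripper open.
Joint ranges: [-2.77, 2.77], [-0.9, 2.22], [0.21, 2.48], [-1.53, 4.67], [0.24, 2.81], [-2.84, 2.84]. Speed limits (rad/s): [2.79, 2.79, 3.14, 3.14, 3.14, 3.14].

INTERFACE

Orientations are given as a unit quaternion [x, y, z, w].
In Python, from plant import ctrl gives the robot as it stands. The module is installed in compiled form; this text tells all that it offers.
- The arm moves only by the tool drive_tool, never from a script. Its argument "moves" is a list of rows, each a list of 3 entries, a list of its own where there are three numbers: the turn, a rotation vector about the tool's x, y, z in rad, then the shift along the tool's x, y, z in m, then the finger opening in m, from 0 to 0.0854. A call has 1 to 5 rows; each row shifts and turns the commanded pose from where the row before left it, along the tool's axes as they then stand; what a row does not reach is not made up. A row lasts 1/8 s, in which the tool goes at most 62.5 mm and 10.7 degrees, less where a joint would pass 70% of its speed; a pose out of reach is approached as far as the arm can. A call with a gripper value outside its range is refused whole. The fingers move at their own pace and stop on an object; "grip_force" is the grip in N (left out, the last holds). Time passes only in rows, so rows that do not move let the fingers close. It gives the time, the measured TCP pose, the force, the opening and the grip force at its end, in the units of the state.
- ctrl.get_state(): the state, without advancing time (a new reading comes with each control period).
- ctrl.read_camera(name): name is "scene" or "side" or "wrist"; returns a dict with "image" (384x512x3 uint8, red, green, blue), "fx", "fy", "cx", "cy" (pixels), "R" (3x3) and "t" (3): a world point X has camera coordinates R X + t. Camera axes: x right, y down, z forward; pixel columns grow to the right and rows downward; lengths in m; the calibration is good to about 2 mm. A picture is of the moment at which its call begins. There is no depth.
- ctrl.sign_off(): hands the job in; it is judged then, once.
The state is a dict: "time": time; "qpos": joint angles; "dq": joint speeds; "joint_efforts": joint torques, N m; "eef_pos": TCP position; "tcp_rot": TCP orientation; "contact_force": force on the tool from outside, world axes, zero at the start; "wrist_torque": the same for the moment, N m; "opening": opening from 0.0 (shut) to 1.0 (fully open); "finger_force": force on a finger pad.
Only numpy, scipy, OpenCV 4.12 (cv2) and the standard library are available. Lean on these libraries where they do the work, as an engineer would, in place of code of your own. Each camera call takes 0.05 s, during which the arm holds its last target. There are 200 camera calls.

## Working session

There is one attempt and no reset: what is moved stays moved. The work goes in short steps, Python scripts to look and compute and a tool call to move; the robot and the scene stay as the last step left them, time stands still between calls to the robot, and variables do not carry over. Pictures are saved under pics/ and viewed, at most 10 in all, crops included, and the job is handed in when it is done.

Besides the shell and the picture viewer there is one more tool, called by a JSON object that holds its "method" and its "body", one argument or row to a line. drive_tool: Moves the arm, as the interface text tells. Its arguments: {"type":"object","properties":{"moves":{"type":"array","items":{"type":"array"}},"grip_force":{"type":"number"}},"required":["moves"]}

```bash
mkdir -p pics; cat > h.py <<'E'
import numpy as np, cv2
from plant import ctrl
def cam(n,f=None):
    c=ctrl.read_camera(n)
    if f: cv2.imwrite('pics/'+f,c['image'][:,:,::-1])
    return c
def ray(c,u,v,z):
    R=np.array(c['R']);t=np.array(c['t']);o=-R.T@t
    d=R.T@np.array([(u-c['cx'])/c['fx'],(v-c['cy'])/c['fy'],1]);return o+d*(z-o[2])/d[2]
E
python3 - <<'E'
from h import *
import pickle
a=cam('scene');b=cam('side');w=cam('wrist')
pickle.dump((a,b,w),open('c.pkl','wb'))
cv2.imwrite('pics/a.png',np.vstack([np.hstack([a['image'],b['image']])])[:,:,::-1][:, :])
for n,c in zip('swx',(a,b,w)): cv2.imwrite(f'pics/{n}0.png',c['image'][:,:,::-1])
print(ctrl.get_state())
E
```

```text
{'time': 0.15, 'qpos': array([ 1.15701695e+00,  2.87014732e-01,  1.57787264e+00, -1.67914248e-05,
        1.27862038e+00, -1.49989270e-01]), 'dq': array([-0.00241876, -0.00305486, -0.0040492 ,  0.0004423 ,  0.00205205,
        0.00026053]), 'joint_efforts': array([ 7.74551754e-04, -4.06604004e+01, -2.93140090e+01, -1.54175791e-04,
        3.96317075e-03,  2.29282466e-05]), 'eef_pos': array([0.17574782, 0.65115587, 0.22301262]), 'tcp_rot': array([ 1.31510505e-01,  9.91314314e-01, -9.21990685e-04, -2.58636583e-04]), 'contact_force': array([ 0.10177492, -0.59941898, -0.25065277]), 'wrist_torque': array([-0.01961816, -0.03931611,  0.04378487]), 'finger_force': 0.0, 'opening': 0.9969002104412891}
```

View pics/s0.png

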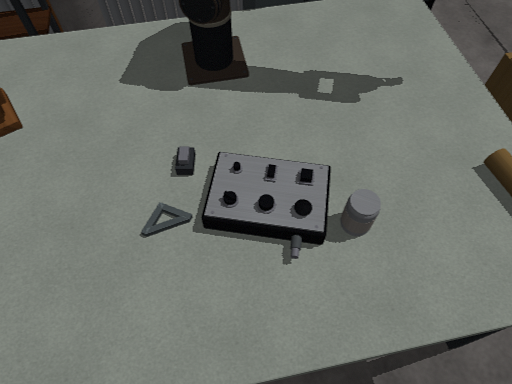

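View pics/x0.png

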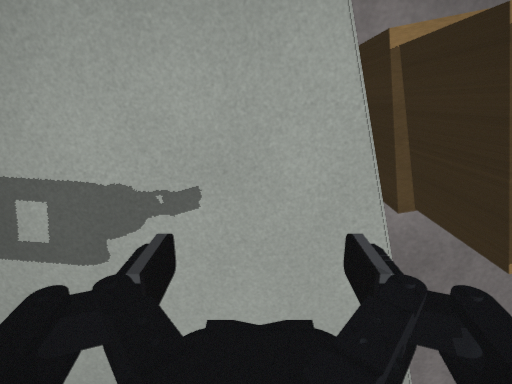

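The scene view shows the box with six controls: in the row nearest the robot, a small one at (237,167), the rocker at (271,172) and a square one at (307,175). I'll zoom in and measure.

```bash
python3 - <<'E'
from h import *
import pickle
a,b,w=pickle.load(open('c.pkl','rb'))
cr=cv2.resize(a['image'][140:250,190:340],(750,550),interpolation=cv2.INTER_CUBIC)
cv2.imwrite('pics/crop.png',cr[:,:,::-1])
# top plate controls
for n,u,v in [('small',237,166),('rock',271,171),('sq',307,174),('d',230,196),('m',266,201),('l',303,206)]: print(n,ray(a,u,v,.08).round(3))
for u,v in [(219,153),(330,164),(326,233),(206,218)]: print(ray(a,u,v,.06).round(3))
E
```

```text
small [ 0.483 -0.011  0.08 ]
rock [0.514 0.066 0.08 ]
sq [0.54  0.148 0.08 ]
d [ 0.563 -0.042  0.08 ]
m [0.593 0.036 0.08 ]
l [0.623 0.116 0.08 ]
[ 0.42  -0.046  0.06 ]
[0.509 0.219 0.06 ]
[0.69  0.153 0.06 ]
[ 0.598 -0.105  0.06 ]
```

View pics/crop.png

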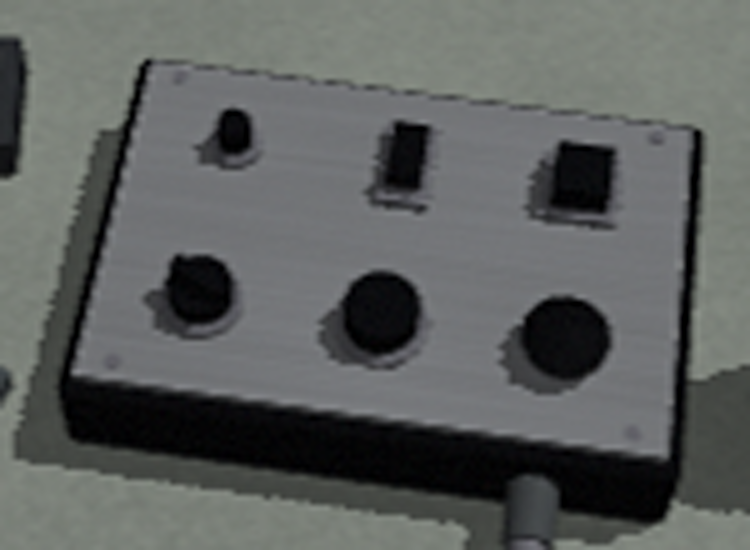

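View pics/w0.png

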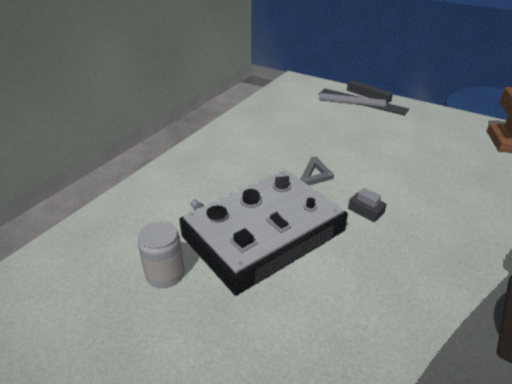

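Square is about (0.540, 0.148), small about (0.484, -0.011), yaw about -20°. I'll go above the square with the fingers closing.

{"method": "drive_tool", "body": {
  "moves": [
    [[0, 0, 0], [-0.04, -0.0325, 0], 0],
    [[0, 0, 0], [-0.04, -0.0325, 0], 0],
    [[0, 0, 0], [-0.04, -0.0325, 0], 0],
    [[0, 0, 0], [-0.04, -0.0325, 0], 0],
    [[0, 0, 0], [-0.04, -0.0325, 0], 0]
  ],
  "grip_force": 30
}}

```text
time: 0.78
eef_pos: [0.3273, 0.4411, 0.2238]
tcp_rot: [0.131, 0.991, -0.0, -0.0]
contact_force: [0.1, 0.1, 1.5]
opening: 0.003
finger_force: 0.0
```

{"method": "drive_tool", "body": {
  "moves": [
    [[0, 0, 0], [-0.04, -0.0325, 0], 0],
    [[0, 0, 0], [-0.04, -0.0325, 0], 0],
    [[0, 0, 0], [-0.04, -0.0325, 0], 0],
    [[0, 0, 0], [-0.04, -0.0325, 0], 0],
    [[0, 0, 0], [-0.04, -0.0325, 0], 0]
  ]
}}

```text
time: 1.4
eef_pos: [0.478, 0.2321, 0.224]
tcp_rot: [0.132, 0.991, 0.0, -0.0]
contact_force: [-0.6, -0.3, -0.4]
opening: 0.002
finger_force: 0.0
```

{"method": "drive_tool", "body": {
  "moves": [
    [[0, 0, 0], [-0.04, -0.0325, 0], 0],
    [[0, 0, 0], [-0.04, -0.0325, 0], 0],
    [[0, 0, 0.077], [0, 0, 0], 0],
    [[0, 0, 0], [0, 0, 0], 0],
    [[0, 0, 0], [0, 0, 0], 0]
  ]
}}

```text
time: 2.02
eef_pos: [0.5373, 0.1503, 0.2239]
tcp_rot: [0.169, 0.986, -0.0, -0.0]
contact_force: [0.6, 0.4, -0.0]
opening: 0.001
finger_force: 0.0
```

```bash
python3 - <<'E'
from h import *
import pickle
w=cam('wrist','w1.png');pickle.dump(w,open('w1.pkl','wb'))
s=ctrl.get_state();print(s['eef_pos'],s['tcp_rot'],s['contact_force'],s['opening'])
R=np.array(w['R']);t=np.array(w['t'])
for p in [(.54,.148,.081),(.484,-.011,.081)]:
    x=R@np.array(p)+t;print(w['fx']*x[0]/x[2]+w['cx'],w['fy']*x[1]/x[2]+w['cy'])
E
```

```text
[0.53723809 0.15051399 0.22398739] [ 1.68684039e-01  9.85670165e-01 -1.51442361e-05 -1.44838086e-04] [ 0.30160399  0.69019104 -0.08817878] -0.0010597466308267607
257.0112131620006 174.51391707626618
97.37268497811866 174.60646687569547
```

View pics/w1.png

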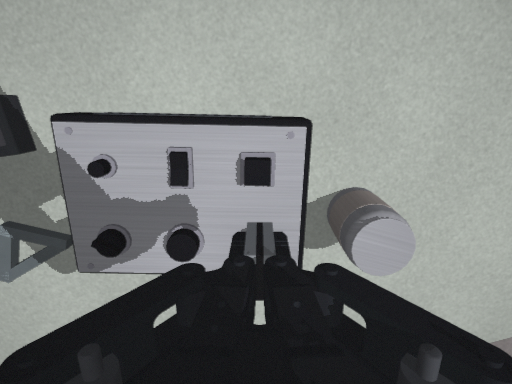

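The wrist view shows the square cap at about (258,170), the small cap at about (98,167), and the box nearly aligned with the image. I'll measure the blobs.

```bash
python3 - <<'E'
from h import *
import pickle
w=pickle.load(open('w1.pkl','rb'));R=np.array(w['R']);t=np.array(w['t']);print('cam',(-R.T@t).round(3),R[2].round(2))
g=cv2.cvtColor(w['image'],cv2.COLOR_RGB2GRAY)
for n,x0,x1,y0,y1 in [('sq',240,275,154,190),('small',84,118,154,185)]:
    c=g[y0:y1,x0:x1]; m=(c<40).astype(np.uint8)
    k,l,s,ce=cv2.connectedComponentsWithStats(m)
    i=1+s[1:,4].argmax();print(n,s[i],ce[i]+[x0,y0],ray(w,*(ce[i]+[x0,y0]),.078).round(4))
cr=np.hstack([cv2.resize(g[150:195,235:280],(380,380),interpolation=0),cv2.resize(g[145:190,78:123],(380,380),interpolation=0)])
cv2.imwrite('pics/c2.png',cr)
E
```

```text
cam [0.471 0.175 0.375] [ 0.27 -0.09 -0.96]
sq [  5   4  25  27 674] [257.01780415 171.01928783] [0.5371 0.149  0.078 ]
small [  4   5  23  18 297] [ 98.6026936  167.67003367] [ 0.4778 -0.008   0.078 ]
```

View pics/c2.png

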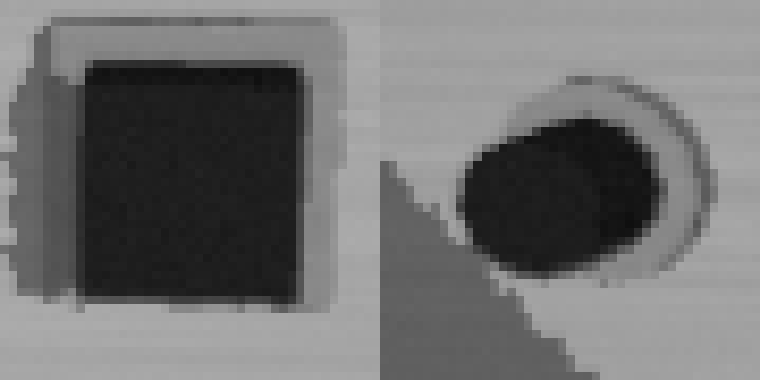

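The crops show the square top face centred at about (257.3,172.3) and the small top face centred at about (95.3,168.5).

```bash
python3 - <<'E'
from h import *
import pickle
from scipy.spatial.transform import Rotation as Ro
w=pickle.load(open('w1.pkl','rb'))
s=ctrl.get_state();T=Ro.from_quat(s['tcp_rot']).as_matrix()
q=ray(w,257,172,.081);p=ray(w,95,168.2,.081)
print(q,p,np.linalg.norm(p-q),np.degrees(np.arctan2(*(q-p)[1::-1])))
print('to sq',T.T@(q-s['eef_pos']),'sq->small',T.T@(p-q))
E
```

```text
[0.53742337 0.14890249 0.081     ] [ 0.47700412 -0.01000583  0.081     ] 0.17000688248170348 69.18247265256049
to sq [-0.0007507  -0.00144693  0.1429873 ] sq->small [ 4.13849925e-03 -1.69956502e-01  1.45391702e-05]
```

{"method": "drive_tool", "body": {
  "moves": [
    [[0, 0, 0], [-0.001, -0.0015, 0.04], 0],
    [[0, 0, 0], [0, 0, 0.04], 0],
    [[0, 0, 0], [0, 0, 0.03], 0],
    [[0, 0, 0], [0, 0, 0.005], 0],
    [[0, 0, 0], [0, 0, 0], 0]
  ]
}}

```text
time: 2.7
eef_pos: [0.5384, 0.1487, 0.1099]
tcp_rot: [0.169, 0.986, 0.0, 0.0]
contact_force: [-0.1, -0.1, 0.3]
opening: -0.002
finger_force: 0.0
```

{"method": "drive_tool", "body": {
  "moves": [
    [[0, 0, 0], [0, 0, 0.004], 0],
    [[0, 0, 0], [0, 0, 0.004], 0],
    [[0, 0, 0], [0, 0, 0], 0]
  ]
}}

```text
time: 3.08
eef_pos: [0.5381, 0.1482, 0.1012]
tcp_rot: [0.17, 0.986, 0.0, 0.0]
contact_force: [-0.5, -0.1, 0.7]
opening: 0.002
finger_force: 0.0
```

{"method": "drive_tool", "body": {
  "moves": [
    [[0, 0, 0], [0, 0, 0.003], 0],
    [[0, 0, 0], [0, 0, 0.002], 0],
    [[0, 0, 0], [0, 0, 0], 0]
  ]
}}

```text
time: 3.45
eef_pos: [0.5379, 0.1482, 0.0958]
tcp_rot: [0.17, 0.986, -0.0, -0.0]
contact_force: [-0.1, 0.0, -0.6]
opening: 0.004
finger_force: 0.0
```

{"method": "drive_tool", "body": {
  "moves": [
    [[0, 0, 0], [0, 0, 0.002], 0],
    [[0, 0, 0], [0, 0, 0.001], 0],
    [[0, 0, 0], [0, 0, 0], 0]
  ]
}}

```text
time: 3.82
eef_pos: [0.538, 0.1482, 0.093]
tcp_rot: [0.17, 0.986, -0.0, -0.0]
contact_force: [1.4, 0.9, -0.4]
opening: -0.001
finger_force: 0.0
```

{"method": "drive_tool", "body": {
  "moves": [
    [[0, 0, 0], [0, 0, 0.001], 0],
    [[0, 0, 0], [0, 0, 0.001], 0],
    [[0, 0, 0], [0, 0, 0], 0]
  ]
}}

```text
time: 4.2
eef_pos: [0.538, 0.1482, 0.091]
tcp_rot: [0.17, 0.986, -0.0, -0.0]
contact_force: [0.0, -0.4, -1.0]
opening: -0.001
finger_force: 0.0
```

```bash
python3 - <<'E'
from h import *
import pickle
b=cam('side');w=cam('wrist')
F=[]
for i in range(6):
    s=ctrl.get_state();F.append(s['contact_force']);cam('side')
print(np.mean(F,0),np.std(F,0),s['eef_pos'])
cr=cv2.resize(b['image'][170:290,170:360],(760,480),interpolation=2)
cv2.imwrite('pics/p1.png',cr[:,:,::-1])
E
```

```text
[ 0.06106102  0.09232757 -0.06565563] [0.34451899 0.38453123 0.5061722 ] [0.53812198 0.14823039 0.09115351]
```

View pics/p1.png

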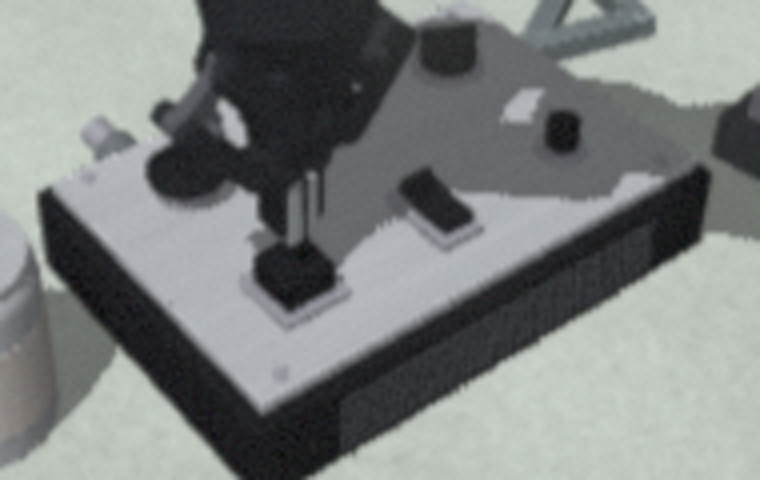

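The averaged force is about zero. The crop shows the fingers ending at about (300,245), over or behind the back part of the square cap. I'll check by projecting points.

```bash
python3 - <<'E'
from h import *
b=cam('side');R=np.array(b['R']);t=np.array(b['t'])
def pr(p):
    x=R@np.array(p)+t;return ((np.array([b['fx']*x[0]/x[2]+b['cx']-170,b['fy']*x[1]/x[2]+b['cy']-170]))*4).round(0)
ex=np.array([.935,-.355,0]);ey=np.array([.355,.935,0]);z=np.array([0,0,1])
q=np.array([.5374,.149,.081])
for i,j in [(1,1),(1,-1),(-1,-1),(-1,1),(0,0)]: print('cap',i,j,pr(q+.014*(i*ex+j*ey)))
e=np.array([.5381,.1482,0])
for h in (.074,.081,.085,.09): print(h,pr(e+z*h),pr(e+z*h-.011*ex),pr(e+z*h+.011*ex))
E
```

```text
cap 1 1 [245. 256.]
cap 1 -1 [295. 231.]
cap -1 -1 [331. 264.]
cap -1 1 [281. 290.]
cap 0 0 [288. 260.]
0.074 [288. 270.] [302. 283.] [274. 256.]
0.081 [288. 259.] [302. 272.] [274. 245.]
0.085 [288. 252.] [302. 266.] [274. 239.]
0.09 [287. 244.] [302. 258.] [273. 231.]
```

No contact yet: the tips seem to stand higher than nominal. I'll continue down in small steps.

{"method": "drive_tool", "body": {
  "moves": [
    [[0, 0, 0], [0, 0, 0.002], 0],
    [[0, 0, 0], [0, 0, 0], 0]
  ]
}}

```text
time: 4.9
eef_pos: [0.5379, 0.1482, 0.0888]
tcp_rot: [0.17, 0.986, -0.0, -0.0]
contact_force: [0.8, -0.7, 0.4]
opening: -0.003
finger_force: 0.0
```

{"method": "drive_tool", "body": {
  "moves": [
    [[0, 0, 0], [0, 0, 0.002], 0],
    [[0, 0, 0], [0, 0, 0], 0]
  ]
}}

```text
time: 5.15
eef_pos: [0.5379, 0.1482, 0.0869]
tcp_rot: [0.17, 0.986, -0.0, -0.0]
contact_force: [-0.4, 0.7, -0.0]
opening: 0.003
finger_force: 0.0
```

```bash
cat > f.py <<'E'
from h import *
F=[]
b=cam('side')
for i in range(6):
    s=ctrl.get_state();F.append(s['contact_force']);cam('side')
print(np.mean(F,0),s['eef_pos'],s['time'],s['joint_efforts'][:3],s['wrist_torque'])
cr=cv2.resize(b['image'][200:260,220:280],(600,600),interpolation=0)
cv2.imwrite('pics/p_%d.png'%(100*s['time']),cv2.convertScaleAbs(cr,alpha=2)[:,:,::-1])
E
python3 f.py; ls pics
```

```text
[ 0.06976058  0.07646254 -0.20126622] [0.53816706 0.14822321 0.08719421] 5.45 [-2.64752725e-04 -3.26178396e+01 -2.52079117e+01] [ 0.00711329  0.03864878 -0.0154822 ]
a.png
c2.png
crop.png
p1.png
p_545.png
s0.png
w0.png
w1.png
x0.png
```

View pics/p_545.png

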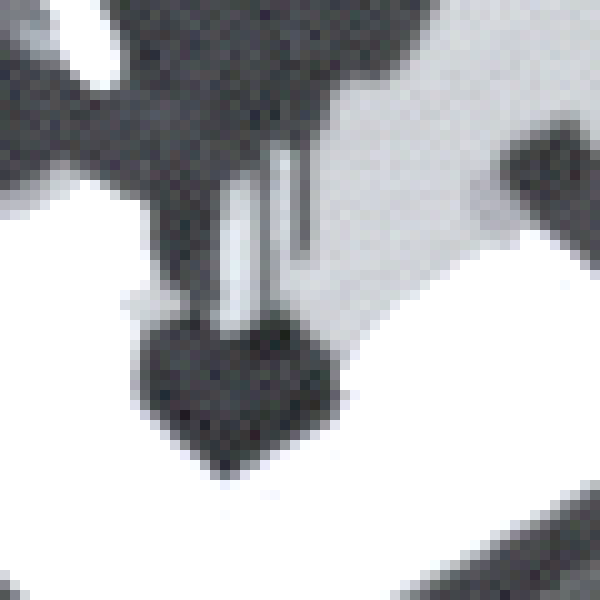

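The crop shows the light finger ends at about (240,330), over the cap's top face, and the cap apparently still up. I'll check the tip height in the wrist view (projection only).

```bash
python3 - <<'E'
from h import *
import pickle
def pr(c,p):
    x=np.array(c['R'])@np.array(p)+np.array(c['t']);return np.array([c['fx']*x[0]/x[2]+c['cx'],c['fy']*x[1]/x[2]+c['cy']]).round(1)
w=pickle.load(open('w1.pkl','rb'))
ex=np.array([.943,-.333,0]);e=np.array([.5372,.1505,.224])
for d in (-.01,0,.004,.017,.03): print(d,[pr(w,e+np.array([0,0,-d])+k*ex) for k in (-.011,.011)])
g=cv2.cvtColor(w['image'],cv2.COLOR_RGB2GRAY)
print(g[214:262:2,248:276:3])
n=cam('wrist');s=ctrl.get_state()
print('now');e=s['eef_pos']
for d in (0,.017): print(d,[pr(n,e+np.array([0,0,-d])+k*ex) for k in (-.011,.011)])
q=np.array([.5374,.149,0]);ey=np.array([.355,.935,0])
for h in (.081,.073): print(h,[pr(n,q+[0,0,h]+.014*(i*ex+j*ey)) for i,j in [(-1,-1),(-1,1)]])
cr=np.hstack([cv2.resize(w['image'][200:270,220:300],(400,350),interpolation=0),cv2.resize(n['image'][180:250,220:300],(400,350),interpolation=0)])
cv2.imwrite('pics/q.png',cv2.convertScaleAbs(cr,alpha=1.5)[:,:,::-1])
E
```

```text
-0.01 [array([257.7, 218.7]), array([257.8, 255.7])]
0 [array([257.8, 211.7]), array([257.8, 246.8])]
0.004 [array([257.8, 209.2]), array([257.9, 243.6])]
0.017 [array([257.9, 201.6]), array([257.9, 233.9])]
0.03 [array([258., 195.]), array([258. , 225.5])]
[[166 166 165 164 164 165 165 166 166 165]
 [159 159 159 158 159 160 160 159 161 160]
 [163 163 162 161 163 163 164 162 164 163]
 [164 165 166 165 165 166 165 166 167 165]
 [109 109 109  86  85 109 108 109 141 163]
 [ 83  82  82  24  26  83  83  83 117 163]
 [ 83  84  83  27  25  73  82  83 107 159]
 [ 84  83  82  24  25  72  83  84 100 159]
 [ 82  82  82  23  22  71  84  82  93 153]
 [ 82  82  83  27  25  73  82  82  78  25]
 [ 83  83  83  26  26  70  82  85  79  26]
 [ 83  82  83  22  24  62  83  82  82  27]
 [ 81  84  83  27  22  61  83  82  84  28]
 [ 84  84  83  24  24  62  83  82  82  28]
 [ 82  82  82  26  27  61  82  82  82  26]
 [ 84  82  83  19  24  61  82  81  82  28]
 [ 84  83  84  24  25  45  83  83  85  30]
 [ 82  83  82  21  24  46  73  83  82  41]
 [ 80  84  83  24  23  46  69  73  82  49]
 [ 69  83  83  26  23  45  70  69  80  52]
 [ 88  88  89  26  17  45  69  70  71  61]
 [ 70 140 136  26  27  51  86  80  25  23]
 [ 29  34  87  25  28  57  79  25  23  21]
 [ 27  24  76  26  30  57  27  26  23  25]]
now
0 [array([257.5, 211.8]), array([257.7, 246.8])]
0.017 [array([257.7, 201.7]), array([257.8, 234. ])]
0.081 [array([234.3, 201. ]), array([282.5, 202. ])]
0.073 [array([235.4, 196.6]), array([281.4, 197.6])]
```

View pics/q.png

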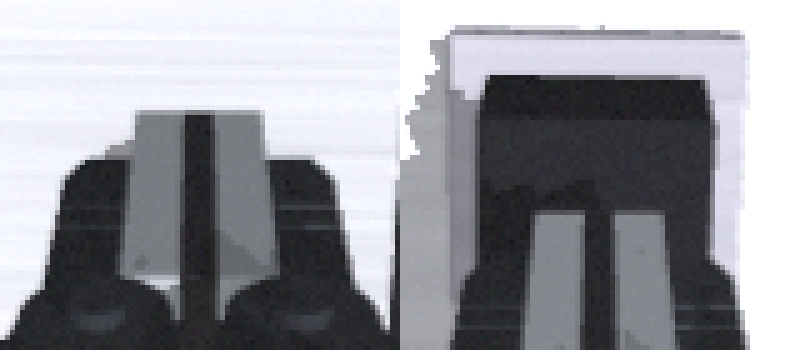

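The wrist crops show the cap still up (near top edge at v≈204) and the finger ends at v≈222. That puts the tips some 10–20 mm above the cap, so I'll keep descending in guarded steps.

{"method": "drive_tool", "body": {
  "moves": [
    [[0, 0, 0], [0, 0, 0.003], 0],
    [[0, 0, 0], [0, 0, 0.003], 0],
    [[0, 0, 0], [0, 0, 0], 0]
  ]
}}

```text
time: 5.92
eef_pos: [0.5377, 0.1482, 0.0806]
tcp_rot: [0.17, 0.986, -0.0, -0.0]
contact_force: [-0.7, -0.5, 0.9]
opening: 0.0
finger_force: 0.0
```

{"method": "drive_tool", "body": {
  "moves": [
    [[0, 0, 0], [0, 0, 0.002], 0],
    [[0, 0, 0], [0, 0, 0], 0]
  ]
}}

```text
time: 6.18
eef_pos: [0.538, 0.1482, 0.0789]
tcp_rot: [0.17, 0.986, -0.0, -0.0]
contact_force: [1.1, 0.8, -0.2]
opening: -0.0
finger_force: 0.0
```

{"method": "drive_tool", "body": {
  "moves": [
    [[0, 0, 0], [0, 0, 0.002], 0],
    [[0, 0, 0], [0, 0, 0], 0]
  ]
}}

```text
time: 6.42
eef_pos: [0.538, 0.1482, 0.0769]
tcp_rot: [0.17, 0.986, -0.0, -0.0]
contact_force: [-0.9, -0.2, 0.3]
opening: -0.001
finger_force: 0.0
```

{"method": "drive_tool", "body": {
  "moves": [
    [[0, 0, 0], [0, 0, 0.002], 0],
    [[0, 0, 0], [0, 0, 0], 0]
  ]
}}

```text
time: 6.68
eef_pos: [0.5379, 0.1482, 0.0749]
tcp_rot: [0.17, 0.986, -0.0, -0.0]
contact_force: [-0.5, -0.8, 1.0]
opening: -0.001
finger_force: 0.0
```

{"method": "drive_tool", "body": {
  "moves": [
    [[0, 0, 0], [0, 0, 0.002], 0],
    [[0, 0, 0], [0, 0, 0], 0]
  ]
}}

```text
time: 6.92
eef_pos: [0.5383, 0.1483, 0.0734]
tcp_rot: [0.17, 0.986, 0.0, 0.0]
contact_force: [-1.2, 0.6, 3.1]
opening: -0.003
finger_force: 1.0
```

```bash
python3 f.py; python3 - <<'E'
from h import *
n=cam('wrist')['image'];cv2.imwrite('pics/q2.png',cv2.convertScaleAbs(cv2.resize(n[180:250,220:300],(640,560),interpolation=0),alpha=1.5)[:,:,::-1])
E
```

```text
[-0.12261749 -0.05826096  1.59310214] [0.53831165 0.14823957 0.07335785] 7.225 [-3.08979931e-02 -3.19033742e+01 -2.39542723e+01] [-0.00188241  0.02469738  0.05597525]
```

View pics/q2.png

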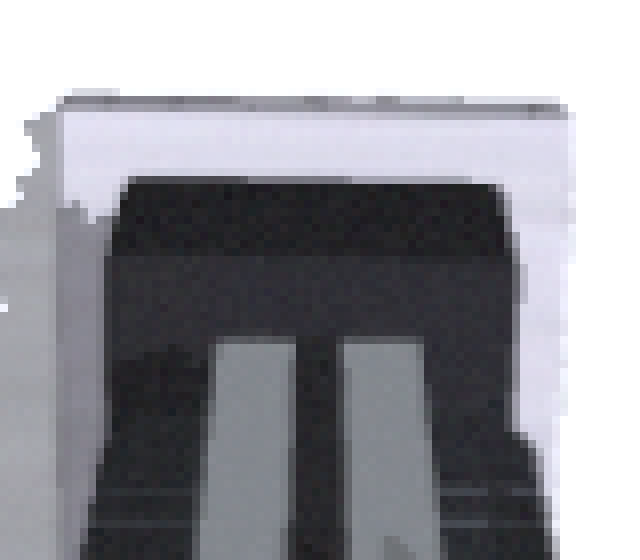

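Contact at last: 1.6 N at TCP z≈0.073, with the grey finger ends squarely on the cap. Now press about 6.5 mm and hold.

{"method": "drive_tool", "body": {
  "moves": [
    [[0, 0, 0], [0, 0, 0.002], 0],
    [[0, 0, 0], [0, 0, 0.002], 0],
    [[0, 0, 0], [0, 0, 0.001], 0],
    [[0, 0, 0], [0, 0, 0], 0],
    [[0, 0, 0], [0, 0, 0], 0]
  ]
}}

```text
time: 7.95
eef_pos: [0.5383, 0.1482, 0.0683]
tcp_rot: [0.17, 0.986, 0.0, 0.0]
contact_force: [-0.2, 0.6, 3.2]
opening: 0.001
finger_force: 1.9
```

{"method": "drive_tool", "body": {
  "moves": [
    [[0, 0, 0], [0, 0, 0.001], 0],
    [[0, 0, 0], [0, 0, 0.001], 0],
    [[0, 0, 0], [0, 0, 0], 0],
    [[0, 0, 0], [0, 0, 0], 0]
  ]
}}

```text
time: 8.45
eef_pos: [0.5383, 0.1482, 0.0663]
tcp_rot: [0.17, 0.986, 0.0, 0.0]
contact_force: [0.3, -0.1, 4.2]
opening: 0.002
finger_force: 2.3
```

```bash
python3 f.py; python3 - <<'E'
from h import *
g=cv2.cvtColor(cam('wrist')['image'],cv2.COLOR_RGB2GRAY);print(g[188:226,270],g[205,225:295])
E
```

```text
[0.57442259 0.20239088 4.78426268] [0.53831482 0.14824343 0.06624806] 8.75 [-2.97126418e-02 -3.05081213e+01 -2.21376067e+01] [ 0.03453126 -0.08703923  0.01885056]
[184 184 183 181 180 175 174 169 106  97 126 147 151 149 148 148 148 147
 140  19  26  24  24  22  30  32  34  31  33  34  32  32  32  35  59  91
  90  92] [105 129 152 150 149 150 149 149 150 148 142 142 143 141 142 142 141 141
 141 142 141 142 141 142 143 143 145 144 144 143 144 144 145 144 144 145
 145 146 148 150 149 149 148 148 149 147 148 148 148 148 148 149 148 148
 148 148 148 149 149 148 149 149 148 148 149 148 149 158 184 182]
```

The force (4.8 N) and the shrunken cap side both show about 7 mm of travel. Hold, then release and move over to the small button.

{"method": "drive_tool", "body": {
  "moves": [
    [[0, 0, 0], [0, 0, 0], 0],
    [[0, 0, 0], [0, 0, 0], 0],
    [[0, 0, 0], [0, 0, 0], 0],
    [[0, 0, 0], [0, 0, 0], 0],
    [[0, 0, 0], [0, 0, 0], 0]
  ]
}}

```text
time: 9.48
eef_pos: [0.5383, 0.1482, 0.0663]
tcp_rot: [0.17, 0.986, 0.0, 0.0]
contact_force: [1.5, 0.5, 4.7]
opening: -0.003
finger_force: 2.3
```

{"method": "drive_tool", "body": {
  "moves": [
    [[0, 0, 0], [0, 0, 0], 0],
    [[0, 0, 0], [0, 0, 0], 0],
    [[0, 0, 0], [0, 0, 0], 0],
    [[0, 0, 0], [0, 0, 0], 0],
    [[0, 0, 0], [0, 0, 0], 0]
  ]
}}

```text
time: 10.1
eef_pos: [0.5383, 0.1482, 0.0662]
tcp_rot: [0.17, 0.986, 0.0, 0.0]
contact_force: [1.6, 0.1, 3.6]
opening: 0.002
finger_force: 2.3
```

{"method": "drive_tool", "body": {
  "moves": [
    [[0, 0, 0], [0, 0, -0.004], 0],
    [[0, 0, 0], [0, 0, -0.008], 0],
    [[0, 0, 0], [0, 0, -0.03], 0],
    [[0, 0, 0], [0, 0, -0.03], 0],
    [[0, 0, 0], [0, 0, 0], 0]
  ]
}}

```text
time: 10.72
eef_pos: [0.5385, 0.1483, 0.1399]
tcp_rot: [0.169, 0.986, 0.0, 0.001]
contact_force: [1.3, -0.1, 0.8]
opening: 0.001
finger_force: 0.0
```

```bash
python3 - <<'E'
from h import *
from scipy.spatial.transform import Rotation as Ro
s=ctrl.get_state();T=Ro.from_quat(s['tcp_rot']).as_matrix()
w=cam('wrist');g=cv2.cvtColor(w['image'],cv2.COLOR_RGB2GRAY)
p=np.array([.4770,-.0100,.081]);print(s['eef_pos'],s['contact_force'],T.T@(p-s['eef_pos']))
E
```

```text
[0.53847878 0.14831419 0.13985764] [ 1.31973492 -0.13082842  0.84637173] [ 0.0051631  -0.16979698  0.05873305]
```

{"method": "drive_tool", "body": {
  "moves": [
    [[0, 0, 0], [0.0065, -0.04, 0], 0],
    [[0, 0, 0], [0, -0.05, 0], 0],
    [[0, 0, 0], [0, -0.05, 0], 0],
    [[0, 0, 0], [0, -0.03, 0], 0],
    [[0, 0, 0], [0, 0, 0], 0]
  ]
}}

```text
time: 11.4
eef_pos: [0.4729, -0.0108, 0.1358]
tcp_rot: [0.171, 0.985, 0.0, -0.003]
contact_force: [-0.3, -0.2, -0.3]
opening: 0.001
finger_force: 0.0
```

{"method": "drive_tool", "body": {
  "moves": [
    [[0, 0, 0], [0, 0, 0.03], 0],
    [[0, 0, 0], [0, 0, 0.025], 0],
    [[0, 0, 0], [0, 0, 0], 0]
  ]
}}

```text
time: 11.78
eef_pos: [0.4724, -0.0083, 0.0798]
tcp_rot: [0.169, 0.986, 0.0, -0.004]
contact_force: [-0.2, 0.2, -0.4]
opening: 0.004
finger_force: 0.0
```

```bash
python3 - <<'E'
from h import *
def pr(c,p):
    x=np.array(c['R'])@np.array(p)+np.array(c['t']);return np.array([c['fx']*x[0]/x[2]+c['cx'],c['fy']*x[1]/x[2]+c['cy']]).round(1)
c=cam('wrist');n=c['image'];g=cv2.cvtColor(n,cv2.COLOR_RGB2GRAY)
s=ctrl.get_state();print(s['eef_pos'],s['contact_force'],pr(c,[.477,-.01,.081]))
print('near edge',pr(c,[.477-.009*.935,-.01+.009*.355,.081]))
for v in range(196,232,3): print(v,g[v,232:286:2])
E
```

```text
[ 0.47385039 -0.00874639  0.0815705 ] [-0.40658337  0.22687403 -0.36530997] [257.6 238.4]
near edge [257.9 223.9]
196 [172 172 171 173 172 172 172 172 172 173 173 173 173 172 173 172 172 173
 172 172 173 172 172 171 173 173 171]
199 [177 177 176 176 177 177 177 177 177 176 177 176 177 176 178 177 178 177
 177 179 178 177 177 177 177 177 177]
202 [178 176 175 176 176 177 175 176 176 175 176 176 177 176 176 176 176 175
 176 175 175 176 175 175 174 174 175]
205 [171 171 171 171 171 170 171 170 172 172 172 171 172 172 172 172 171 171
 171 172 169 170 172 172 171 171 170]
208 [176 177 176 176 176 176 178 177 177 169 114  80  96 104 105 109 153 175
 177 178 177 179 178 178 177 178 177]
211 [172 166 172 172 171 170 162  84  79 103 139 155 156 157 158 159 151 112
 101 149 170 170 171 169 170 171 171]
214 [107 108 157 107 107  97  80 143 148 143 147 147 148 147 148 149 150 150
 152 150 114 173 178 179 178 178 178]
217 [106 108 109 106  90  85  91  91  92 104 140 104  72  20  70 119 142 150
 149 150 150 138 173 175 177 177 176]
220 [107 107 107  90  87  90  92  91  77  18  22  17  21  19  22  27  23  46
 142 148 148 149 134 171 176 176 175]
223 [111 111 110  92  91  92  92  39  92  91  89  89  83  26  26  51  91  89
  89  89 118 153 153 161 181 181 180]
226 [105 105 103  90  92  91  81  49  90  89  90  91  67  27  27  44  89  90
  89  89 106 150 150 155 177 175 176]
229 [103 105 102  91  93  92  31  59  89  90  89  89  68  28  24  44  89  89
  88  91 102 152 152 153 168 169 169]
```

The fingers are centred over the small cap. Now press in guarded steps.

{"method": "drive_tool", "body": {
  "moves": [
    [[0, 0, 0], [0, 0, 0.005], 0],
    [[0, 0, 0], [0, 0, 0.003], 0],
    [[0, 0, 0], [0, 0, 0], 0],
    [[0, 0, 0], [0, 0, 0], 0]
  ]
}}

```text
time: 12.32
eef_pos: [0.4754, -0.0099, 0.0755]
tcp_rot: [0.17, 0.986, -0.0, 0.0]
contact_force: [0.4, 1.0, 0.0]
opening: -0.006
finger_force: 0.0
```

{"method": "drive_tool", "body": {
  "moves": [
    [[0, 0, 0], [0, 0, 0.002], 0],
    [[0, 0, 0], [0, 0, 0.002], 0],
    [[0, 0, 0], [0, 0, 0], 0],
    [[0, 0, 0], [0, 0, 0], 0]
  ]
}}

```text
time: 12.82
eef_pos: [0.4755, -0.0099, 0.0715]
tcp_rot: [0.17, 0.986, -0.0, 0.0]
contact_force: [0.3, 0.2, 3.5]
opening: 0.003
finger_force: 1.3
```

{"method": "drive_tool", "body": {
  "moves": [
    [[0, 0, 0], [0, 0, 0.002], 0],
    [[0, 0, 0], [0, 0, 0.002], 0],
    [[0, 0, 0], [0, 0, 0.001], 0],
    [[0, 0, 0], [0, 0, 0], 0],
    [[0, 0, 0], [0, 0, 0], 0]
  ]
}}

```text
time: 13.45
eef_pos: [0.4755, -0.0099, 0.0664]
tcp_rot: [0.17, 0.986, -0.0, 0.0]
contact_force: [0.8, -0.2, 5.0]
opening: 0.002
finger_force: 2.3
```

```bash
python3 f.py
```

```text
[ 0.84301898 -0.18810487  4.7253293 ] [ 0.47552661 -0.00992558  0.06634536] 13.75 [  0.23766152 -23.42714489 -21.22193813] [-0.09791889 -0.15894465 -0.02997677]
```

Same force and depth as the square button, so it is pressed. Now release and withdraw.

{"method": "drive_tool", "body": {
  "moves": [
    [[0, 0, 0], [0, 0, -0.004], 0],
    [[0, 0, 0], [0, 0, -0.008], 0],
    [[0, 0, 0], [0, 0, -0.04], 0],
    [[0, 0, 0], [0, 0, -0.04], 0],
    [[0, 0, 0], [0, 0, -0.03], 0]
  ]
}}

```text
time: 14.42
eef_pos: [0.474, -0.0094, 0.1888]
tcp_rot: [0.17, 0.986, 0.0, -0.001]
contact_force: [-0.1, -0.2, 1.0]
opening: -0.004
finger_force: 0.0
```

{"method": "drive_tool", "body": {
  "moves": [
    [[0, 0, 0], [0, 0, -0.02], 0],
    [[0, 0, 0], [0, 0, 0], 0],
    [[0, 0, 0], [0, 0, 0], 0],
    [[0, 0, 0], [0, 0, 0], 0]
  ]
}}

```text
time: 14.92
eef_pos: [0.4741, -0.0095, 0.2063]
tcp_rot: [0.17, 0.986, 0.0, -0.002]
contact_force: [-0.1, 0.3, 0.1]
opening: 0.001
finger_force: 0.0
```

```bash
python3 - <<'E'
from h import *
s=ctrl.get_state();print(s['eef_pos'],s['contact_force'],np.abs(s['dq']).max());print(ctrl.sign_off())
E
```

```text
[ 0.47406005 -0.00954749  0.20632546] [-0.1067548   0.29314683  0.1385942 ] 0.00951642295536093
the job is handed in; nothing more can be done
None
```

I pressed the square button about 7 mm and held it there for over 1.5 s, then released it; I then pressed the small round button about 7 mm, released it, withdrew clear of the box and handed the job in at about 15 s, with no contact felt on anything else.

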